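Unstack the weld kit and lay it out

ROBOT

A 7-joint arm with a two-finger parallel gripper is mounted at the origin on the work surface. World frame = base frame: x ahead of the robot, y to its left, z up, the work surface at z = 0. Lengths are in m, angles in rad, forces in N, time in s.
With the tool pointing down it reaches from about 0.425 to 0.95 m from the base axis. Payload 16.7 kg.
Tool frame: the origin (TCP) lies at the very end of the fingers, on their centre line; the grasp point (between the pads) lies 19 mm behind it (env.grip_depth is the distance from the TCP to the grasp point, in m); z points along the fingers, y is the direction in which the jaws open and shut (so a half turn about z gives the same grasp; the last joint's range is limited). The gripper opens to 94 mm and grips with 3 to 60 N. Pads are 16 mm wide; open, the fingers measure 119 mm over their backs; the gripper's body (75 mm by 177 mm) begins 78 mm behind the grasp point.
Start: joints at [-0.149, 0.426, 0.074, 1.606, -0.034, 1.111, -0.067], TCP at [0.675, -0, 0.205] pointing down, gripper open.
Joint ranges: [-2.85, 2.85], [-0.5, 2.14], [-1.23, 1.37], [0.21, 2.46], [-1.02, 4.16], [0.16, 2.05], [-2.73, 2.73]. Speed limits (rad/s): [1.89, 1.89, 2.39, 2.39, 3.01, 3.01, 3.01].

INTERFACE

Orientations are given as a unit quaternion [w, x, y, z].
In Python, from station import env gives the robot as it stands.
- The arm moves only by the tool jog_arm, never from a script. Its argument "rows" is one flat list of numbers, 5 for each row, row after row: the shift along the tool's x, y, z in m, then the turn about the tool's z in rad, then the opening, from -1 (shut) to 1 (fully open). In form: [dx, dy, dz, yaw, grip, dx, dy, dz, yaw, grip, ...]. A call has 1 to 5 rows; each row shifts and turns the pose as measured when the row begins, along the tool's axes as they then stand; what a row does not reach is not made up. A row lasts 1/8 s, in which the tool goes at most 62.5 mm and 10.7 degrees, less where a joint would pass 70% of its speed; a pose out of reach is approached as far as the arm can. A call with a gripper value outside its range is refused whole. The fingers move at their own pace and stop on an object; "grip_force" is the grip in N (left out, the last holds). Time passes only in rows, so rows that do not move let the fingers close. It gives the time, the measured TCP pose, the force and the opening at its end, in the units of the state.
- env.state(): the state, without advancing time (a new reading comes with each control period).
- env.grab_frame(name): name is "scene" or "side" or "wrist"; returns the picture (480x640x3 uint8, red, green, blue); there is no depth.
- env.calibration(name): a dict with "K" (3x3 intrinsics, pixels), "origin" and "rotation" of the camera in the world; the wrist camera has in their place "mount" (4x4, takes a point from camera to tool coordinates, whose origin is the TCP and whose axes are the flange's). Camera axes: x right, y down, z forward; pixel columns grow to the right and rows downward; lengths in m; the calibration is good to about 2 mm. A picture is of the moment at which its call begins: read the wrist's pose just before it. calibration takes no time and is no camera call.
- env.finish_job(): hands the job in, once; it reports no verdict.
The state is a dict: "time": time; "q": joint angles; "dq": joint speeds; "joint_efforts": joint torques, N m; "tcp_pos": TCP position; "eef_rot": TCP orientation; "ft_force": force on the tool from outside, world axes, zero at the start; "ft_torque": the same for the moment, N m; "finger_gap": opening from 0.0 (shut) to 1.0 (fully open).
Only numpy, scipy, OpenCV 4.12 (cv2) and the standard library are available. Lean on these libraries where they do the work, as an engineer would, in place of code of your own. Each camera call takes 0.05 s, during which the arm holds its last target. There are 200 camera calls.

TASK

Take the two stacks of weld parts apart. Load both bushings upright into the tube magazine through its orange funnel, the copper one at the bottom and the white ceramic one on top of it, and set the red round flange, the yellow hex nut and the blue square stub each flat in the middle of the pad of its own colour and shape. Leave the jar with the green cap standing where it is, and let go of everything at the end.

Things in the scene. Friction and masses are not known exactly. Their poses are not given: they have to be found in the camera images.
- copper_bush_mid (a point): Centre (half-way up) of the copper-coloured bushing: an upright cylinder 32 mm in diameter, 50 mm tall, about 0.25 kg. At the start it stands on top of either the yellow nut or the blue tube stub, its underside 60 mm above the table. z is its axis, up.
- ceramic_bush_mid (a point): Centre (half-way up) of the white ceramic bushing: a cylinder 32 mm in diameter, 50 mm tall, about 0.12 kg. At the start it stands on top of the other one of yellow nut and blue tube stub, its underside 60 mm above the table. z is its axis, up.
- flange_mid (a point): Centre (half-way up) of the red round flange blank: a disc 68 mm in diameter, 30 mm tall, about 0.6 kg, lying flat on the table as the lowest piece of one stack (flange, nut, bushing). z is its axis, up.
- nut_mid (a point): Centre (half-way up) of the yellow hexagonal weld nut, 46 mm across its flats (53 mm over the corners), 30 mm tall, about 0.3 kg. It lies on the red flange at the start. z up; the x axis is normal to a pair of flats (the others are at 60 and 120 degrees from it).
- stub_mid (a point): Centre (half-way up) of the blue capped square tube stub (closed flat top): 56 mm by 56 mm, 60 mm tall, about 0.4 kg, standing on the table with a bushing on top. z up; x and y are normal to its sides.
- magazine: Fixed upright gravity tube magazine: 90 mm square dark base plate, aluminium tube, orange funnel mouth. Origin: underside of the plate, on the tube's axis, at table height; z up. Above the origin: tube floor at 10 mm; bore 36 mm wide up to 65 mm; funnel widens to 58 mm (66 mm outside) at its rim at 83 mm. A bushing let go upright in the funnel slides down; the second ends sticking out 27 mm above the rim.
- pad_round: Red round set-down pad, fixed: a disc 94 mm in diameter, 8 mm thick, with a dark round mark 74 mm in diameter in its middle. Origin: centre of its underside, on the table; its top is 8 mm above it. z up.
- pad_hex: Yellow hexagonal set-down pad, fixed: 86 mm across flats, 8 mm thick, with a dark hexagonal mark 56 mm across flats in its middle. Origin: centre of its underside, on the table; its top is 8 mm above it. z up, x normal to a pair of flats.
- pad_square: Blue square set-down pad, fixed: 88 mm by 88 mm, 8 mm thick, with a dark square mark of 66 mm in its middle. Origin: centre of its underside, on the table; its top is 8 mm above it. z up, x and y normal to its sides.
- jar: Jar of nozzle paste with a green cap, 68 mm in diameter, 75 mm tall, standing loose on the table to one side of the work; not to be disturbed. Origin: centre of its underside. z up.
There are look-alikes about, which are no part of the job. What is meant by the part that bears flange_mid is not purple, and is the smaller of those in its own colour. What is shaped like the part that bears nut_mid but turquoise is not meant.

How it is judged:
At the end, for the whole second after the job is handed in: Copper bushing on the tube's floor, ceramic upright on top of it (within 8 mm of the tube's axis, 5 mm of those heights). Flange, nut and stub flat on the round, hex and square pad, within 12 mm of its centre, turned any way. All at rest (under 0.02 m/s), the jar within 25 mm of its start (horizontal distance between flange_mid and pad_round below 0.012 m and z of flange_mid in the frame of pad_round between 0.02 and 0.027 m and angle between each of flange_mid, nut_mid, stub_mid's own z axis and vertical below 0.1 rad and horizontal distance between nut_mid and pad_hex below 0.012 m and z of nut_mid in the frame of pad_hex between 0.02 and 0.027 m and horizontal distance between stub_mid and pad_square below 0.012 m and z of stub_mid in the frame of pad_square between 0.035 and 0.042 m and horizontal distance between each of copper_bush_mid, ceramic_bush_mid and magazine below 0.008 m and z of copper_bush_mid in the frame of magazine between 0.03 and 0.041 m and angle between each of copper_bush_mid, ceramic_bush_mid's own z axis and vertical below 0.15 rad and z of ceramic_bush_mid in the frame of magazine between 0.08 and 0.091 m and linear speed of each of flange, nut, stub, copper_bush, ceramic_bush below 0.02 m/s); the robot touches nothing.
It fails at once if the jar is pushed more than 25 mm or tipped over (distance of jar from where it was at the start of the episode above 0.025 m or angle between jar's own z axis and vertical above 0.4 rad).
It also fails if it takes over 131 s, if anything falls off the work surface, if the arm or the gripper's body presses on something with over 40 N, if the wrist force passes 120 N, or if a joint passes its speed limit or range.

## Working session

There is one attempt and no reset: what is moved stays moved. The work goes in short steps, Python scripts to look and compute and a tool call to move; the robot and the scene stay as the last step left them, time stands still between calls to the robot, and variables do not carry over. Pictures are saved under pics/ and viewed, about 12 in all and at most 16, crops included, and the job is handed in when it is done.

Besides the shell and the picture viewer there is one more tool, called after "Emit:" as name(argument=value, ...), one argument or row to a line, values as JSON. jog_arm: Moves the arm, as the interface text tells. Its arguments: {"type":"object","properties":{"rows":{"type":"array","items":{"type":"number"}},"grip_force":{"type":"number"}},"required":["rows"]}

```bash
mkdir -p pics; ls
python3 - <<'E'
from station import env
import cv2
for n in("scene","side","wrist"):
    c=env.calibration(n); print(n,{k:v.round(4).tolist() for k,v in c.items() if hasattr(v,'round')})
    cv2.imwrite(f"pics/{n}0.png",env.grab_frame(n)[:,:,::-1])
s=env.state();print(s)
E
```

```text
pics
scene {'K': [[517.2605, 0.0, 309.0691], [0.0, 517.2605, 249.7739], [0.0, 0.0, 1.0]], 'origin': [1.4449, 0.1992, 0.7031], 'rotation': [-0.2949, 0.5657, 0.6745, -0.3715]}
side {'K': [[461.573, 0.0, 326.3863], [0.0, 461.573, 236.6064], [0.0, 0.0, 1.0]], 'origin': [0.3998, -0.7842, 0.8565], 'rotation': [-0.3942, 0.916, -0.0673, 0.0321]}
wrist {'K': [[363.165, 0.0, 326.4154], [0.0, 363.165, 235.624], [0.0, 0.0, 1.0]], 'mount': [[0.0002, -0.963, -0.2693, 0.0766], [1.0, 0.0002, 0.0003, -0.0005], [-0.0003, -0.2693, 0.963, -0.179], [0.0, 0.0, 0.0, 1.0]]}
{'time': 0.15, 'q': array([-0.14950847,  0.42659619,  0.07383509,  1.60639686, -0.03410768,
        1.11080995, -0.06710342]), 'dq': array([ 0.00023394, -0.00259053, -0.00163319, -0.00032424,  0.00175625,
        0.00146308,  0.00127558]), 'joint_efforts': array([ 3.71428541e-03, -9.36296225e+01,  3.66915867e+00, -4.54431260e+01,
       -4.87569754e-02,  1.79132586e-02,  2.30669798e-05]), 'tcp_pos': array([6.74687492e-01, 1.10192240e-06, 2.04958476e-01]), 'eef_rot': array([-3.20351800e-04,  7.07109960e-01,  7.07103442e-01, -3.52210449e-04]), 'ft_force': array([-0.2564213 ,  0.48834062, -0.31361097]), 'ft_torque': array([-0.01208873, -0.00744286, -0.04701038]), 'finger_gap': 0.9965628288411844}
```

View pics/scene0.png

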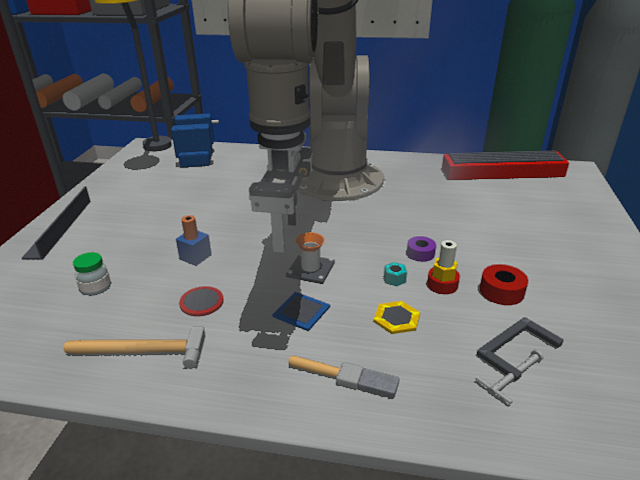

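View pics/side0.png

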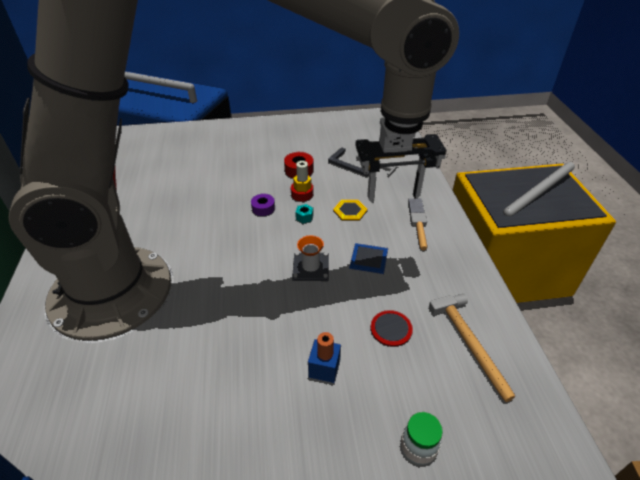

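The scene picture shows copper on the blue stub at (193,235). The white-on-yellow-on-red stack is at (446,265), the magazine at (311,255), and the pads are at (201,300) round, (302,310) square and (397,317) hex. The jar is at (92,273).

Candidates:
- **Flange:** red under the nut (443,283), larger red ring (503,284), purple ring (421,247). I choose (443,283).
- **Nut:** yellow (446,268), turquoise (395,273). I choose the yellow one.

```bash
cat > h.py <<'E'
import numpy as np, cv2
from scipy.spatial.transform import Rotation as R
from station import env
def rot(q): return R.from_quat([q[1],q[2],q[3],q[0]]).as_matrix()
def grab(n):
    s=env.state(); im=env.grab_frame(n)
    c=env.calibration(n)
    if n=="wrist":
        M=np.array(c["mount"]); A=rot(s["eef_rot"]); o=A@M[:3,3]+s["tcp_pos"]; A=A@M[:3,:3]
    else:
        A=np.array(c["rotation"]); A=rot(A) if A.size==4 else A; o=np.array(c["origin"])
    return im,(np.array(c["K"]),A,o)
def proj(cam,p):
    K,A,o=cam; v=K@(A.T@(np.asarray(p)-o)); return v[:2]/v[2]
def ray(cam,uv):
    K,A,o=cam; d=A@np.linalg.solve(K,[uv[0],uv[1],1.]); return o,d/np.linalg.norm(d)
def plane(cam,uv,z):
    o,d=ray(cam,uv); return o+d*(z-o[2])/d[2]
def tri(c1,u1,c2,u2):
    (a,d),(b,e)=ray(c1,u1),ray(c2,u2)
    t=np.linalg.lstsq(np.c_[d,-e],b-a,rcond=None)[0]
    p,q=a+d*t[0],b+e*t[1]; return (p+q)/2,np.linalg.norm(p-q)
HUE=dict(red=((0,6),(172,180)),copper=((6,19),),yellow=((22,34),),blue=((103,118),))
def mask(im,col,smin=110,vmin=50):
    h=cv2.cvtColor(im,cv2.COLOR_RGB2HSV); m=np.zeros(im.shape[:2],np.uint8)
    if col=="white": return cv2.inRange(h,(0,0,200),(180,40,255))
    for a,b in HUE[col]: m|=cv2.inRange(h,(a,smin,vmin),(b,255,255))
    return m
def blobs(im,col,box=None,amin=60,**k):
    m=mask(im,col,**k)
    if box: z=np.zeros_like(m); x0,y0,x1,y1=box; z[y0:y1,x0:x1]=1; m*=z
    out=[]
    for c in cv2.findContours(m,cv2.RETR_EXTERNAL,cv2.CHAIN_APPROX_NONE)[0]:
        M=cv2.moments(cv2.convexHull(c))
        if M["m00"]>amin: out.append((np.array([M["m10"],M["m01"]])/M["m00"],M["m00"],cv2.boundingRect(c),c))
    return sorted(out,key=lambda b:-b[1])
def show(im,name,box=None,s=1):
    if box: im=im[box[1]:box[3],box[0]:box[2]]
    cv2.imwrite(f"pics/{name}.png",cv2.resize(im[:,:,::-1],None,fx=s,fy=s,interpolation=cv2.INTER_CUBIC))
E
python3 - <<'E'
from h import *
for n,bx in(("scene",(60,200,540,350)),("side",(240,140,460,480))):
    im,cam=grab(n); print(n,cam[1].round(2).tolist())
    for c in("red","copper","yellow","blue","white"):
        for b in blobs(im,c,bx,40)[:5]: print(c,b[0].round(1),b[1],b[2],plane(cam,b[0],.006).round(3)[:2])
    if n=="scene": show(im,"c1",(370,220,540,340),4)
E
```

```text
scene [[-0.19, 0.54, -0.82], [0.98, 0.08, -0.17], [-0.02, -0.83, -0.55]]
red [503.2 284.2] 1538.0 (480, 264, 48, 41) [0.478 0.434]
red [200.8 300.9] 968.0 (179, 287, 44, 29) [ 0.639 -0.206]
red [442.7 280.3] 681.5 (427, 267, 33, 27) [0.484 0.304]
copper [125.3 344.5] 1076.5 (64, 340, 123, 10) [ 0.79  -0.304]
copper [309.7 240.9] 385.0 (296, 232, 28, 20) [ 0.368 -0.019]
copper [189.1 226.9] 271.5 (182, 215, 15, 25) [ 0.348 -0.348]
yellow [396.5 316.9] 1111.0 (374, 301, 46, 33) [0.625 0.209]
yellow [444.1 269.2] 429.5 (432, 258, 25, 23) [0.44  0.308]
blue [301.1 310.8] 1200.5 (273, 292, 57, 39) [0.637 0.013]
blue [190.2 238.1] 273.5 (176, 231, 32, 15) [ 0.401 -0.325]
white [448.3 243.7] 69.0 (442, 240, 14, 8) [0.329 0.322]
side [[0.99, -0.1, 0.11], [-0.15, -0.68, 0.72], [0.01, -0.73, -0.69]]
red [391.1 327.7] 1150.0 (371, 310, 42, 36) [ 0.637 -0.207]
red [298.1 164.1] 602.5 (284, 152, 29, 26) [0.499 0.453]
red [301.4 191.9] 307.0 (291, 184, 22, 18) [0.493 0.307]
copper [309.9 244.7] 401.0 (297, 235, 27, 21) [0.491 0.08 ]
copper [325.1 345. ] 332.5 (318, 332, 16, 28) [ 0.485 -0.23 ]
copper [453.6 315.4] 183.5 (446, 305, 14, 27) [ 0.786 -0.195]
copper [421.1 235.4] 168.0 (416, 222, 11, 28) [0.791 0.073]
copper [302.  186.8] 131.0 (293, 183, 19, 10) [0.498 0.332]
yellow [349.8 209.1] 529.5 (333, 199, 35, 21) [0.622 0.208]
yellow [301.9 182.1] 187.5 (294, 176, 17, 14) [0.5   0.355]
yellow [457.  186.1] 91.0 (454, 173, 6, 28) [0.965 0.269]
blue [324.3 354.5] 701.0 (308, 340, 32, 30) [ 0.48  -0.253]
blue [367.8 252.8] 481.5 (351, 244, 37, 19) [0.635 0.029]
```

View pics/c1.png

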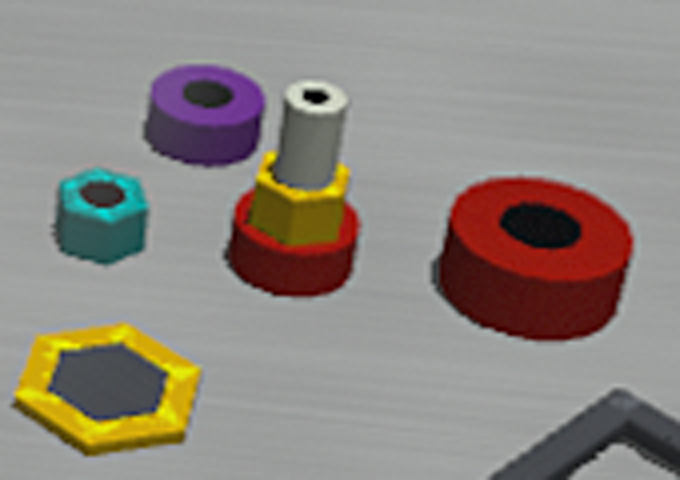

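The crop confirms the choice: small red flange, yellow nut and white bushing at (444,268). The purple ring, turquoise nut and large red ring are look-alikes.

Run:
```python
from h import *
a,ca=grab("scene"); b,cb=grab("side")
for n,u,v in(("copper",(189.1,226.9),(325.1,345)),("funnel",(309.7,240.9),(309.9,244.7)),("nut",(444.1,269.2),(301.9,182.1)),("whitetop",(448.3,243.7),(301.5,164)),("jar",(89,262),(424,430)),("flange",(442.7,280.3),(301.5,189))):
    p,e=tri(ca,u,cb,v); print(n,p.round(4),round(e,4))
```

```text
copper [ 0.477  -0.284   0.0881] 0.0004
funnel [0.4827 0.0042 0.0804] 0.0001
nut [0.4956 0.3027 0.0448] 0.0009
whitetop [0.4958 0.3028 0.1095] 0.0018
jar [ 0.622  -0.4634  0.0676] 0.0024
flange [0.4947 0.3043 0.0163] 0.0048
```

Emit:
jog_arm(
  rows=[-0.048, -0.033, 0, 0, 1, -0.048, -0.033, 0, 0, 1, -0.048, -0.033, 0, 0, 1, -0.048, -0.033, 0, 0, 1, -0.048, -0.033, 0, 0, 1],
  grip_force=35,
)

```text
time: 0.98
tcp_pos: [0.5078, -0.2424, 0.2045]
eef_rot: [-0.0, 0.704, 0.71, 0.001]
ft_force: [0.3, 0.5, 0.5]
finger_gap: 1.0
```

Emit:
jog_arm(
  rows=[-0.042, -0.03, 0, 0, 1, 0, 0, 0, 0, 1, 0, 0, 0, 0, 1],
)

```text
time: 1.35
tcp_pos: [0.4743, -0.2896, 0.2052]
eef_rot: [0.001, 0.707, 0.707, 0.001]
ft_force: [-0.2, -0.4, -0.5]
finger_gap: 1.0
```

```bash
cat >> h.py <<'E'
def axes():
    s=env.state(); A=rot(s["eef_rot"]); return s["tcp_pos"],A
def togo(p,yawdir=None):
    """tool shift to bring the TCP to world p; jaw (tool y) turn to world angle yawdir (rad, mod pi)"""
    t,A=axes(); print("tcp",t.round(4),"shift tool",(A.T@(np.asarray(p)-t)).round(4),"jaw angle",round(float(np.arctan2(A[1,1],A[0,1])),3))
    if yawdir is not None:
        d=A.T@[np.cos(yawdir),np.sin(yawdir),0]; a=np.arctan2(-d[0],d[1]); print("yaw turn",round(float((a+np.pi/2)%np.pi-np.pi/2),3))
E
python3 - <<'E'
from h import *
im,cam=grab("wrist"); show(im,"w1")
t,A=axes(); print(t,A[:,1])
for c in("copper","blue"):
    for b in blobs(im,c,None,300)[:3]: print(c,b[0].round(1),b[1],b[2],plane(cam,b[0],.11).round(4))
E
```

```text
[ 0.47423088 -0.28975418  0.20514485] [9.99998822e-01 9.30071218e-04 1.22130921e-03]
blue [334.6 196.9] 1421.5 (304, 176, 63, 41) [ 0.4802 -0.2591  0.11  ]
```

View pics/w1.png

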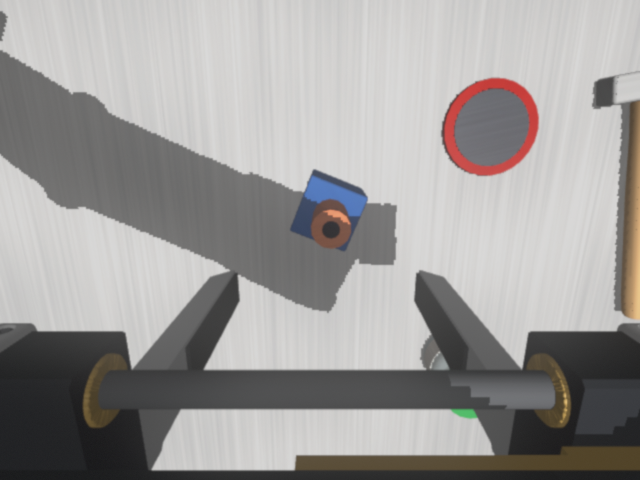

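The wrist view shows the copper bushing's top hole at about (331,229) and the blue stub, turned about 25°, around (330,210). The red pad is at (491,127).

Run:
```python
from h import *
im,cam=grab("wrist")
p=plane(cam,(331,229.5),.11); print(p); togo([p[0],p[1],.085])
for u in [(314,170),(367,194),(291,232),(345,250)]: print(plane(cam,u,.06).round(4))
h=cv2.cvtColor(im,cv2.COLOR_RGB2HSV)
for b in blobs(im,"copper",(290,170,375,260),50,smin=60,vmin=20): print(b[0],b[1],b[2])
```

```text
[ 0.47748406 -0.28489767  0.11      ]
tcp [ 0.4745 -0.2894  0.2051] shift tool [0.0045 0.0029 0.1201] jaw angle 0.002
[ 0.463  -0.2437  0.06  ]
[ 0.5104 -0.265   0.06  ]
[ 0.4413 -0.3004  0.06  ]
[ 0.4914 -0.3178  0.06  ]
[330.42181947 224.61063729] 1407.0 (312, 201, 39, 47)
```

Emit:
jog_arm(
  rows=[0.005, 0.003, 0.05, 0, 1, 0, 0, 0.05, 0, 0.2, 0, 0, 0.02, 0, 0.2, 0, 0, 0, 0, 0.2],
)

```text
time: 1.95
tcp_pos: [0.482, -0.28, 0.0823]
eef_rot: [0.001, 0.704, 0.71, 0.001]
ft_force: [0.4, 0.1, 0.1]
finger_gap: 0.72
```

Run:
```python
from h import *
togo([.4775,-.285,.083])
```

```text
tcp [ 0.482  -0.28    0.0823] shift tool [-0.0049 -0.0045 -0.0007] jaw angle 0.009
```

Emit:
jog_arm(
  rows=[-0.005, -0.0045, -0.001, 0, 0.2, 0, 0, 0, 0, 0.2],
)

```text
time: 2.2
tcp_pos: [0.4785, -0.2851, 0.085]
eef_rot: [0.002, 0.703, 0.711, 0.002]
ft_force: [-0.8, -0.1, -0.4]
finger_gap: 0.601
```

Emit:
jog_arm(
  rows=[0, 0, 0, 0, -1, 0, 0, 0, 0, -1, 0, 0, 0, 0, -1, 0, 0, 0, 0, -1],
)

```text
time: 2.7
tcp_pos: [0.4794, -0.2854, 0.0867]
eef_rot: [0.003, 0.703, 0.711, 0.002]
ft_force: [0.1, -0.2, -1.5]
finger_gap: 0.333
```

Emit:
jog_arm(
  rows=[0, 0, -0.06, 0, -1, 0, 0, -0.05, 0, -1, 0.06, 0, 0, 0, -1, 0.06, 0, 0, 0, -1, 0.06, 0, 0, 0, -1],
)

```text
time: 3.32
tcp_pos: [0.4758, -0.1045, 0.1991]
eef_rot: [0.003, 0.706, 0.708, 0.002]
ft_force: [1.4, -0.0, -3.0]
finger_gap: 0.331
```

Emit:
jog_arm(
  rows=[0.05, 0, 0, 0, -1, 0, 0, 0, 0, -1, 0, 0, 0, 0, -1],
)

```text
time: 3.7
tcp_pos: [0.4749, -0.0486, 0.199]
eef_rot: [0.003, 0.704, 0.71, 0.002]
ft_force: [-0.4, -0.7, -2.9]
finger_gap: 0.333
```

Run:
```python
from h import *
im,cam=grab("wrist"); show(im,"w2"); togo([.483,.004,.2],0)
for b in blobs(im,"copper",None,200): print(b[0].round(1),b[1],b[2],plane(cam,b[0],.083).round(4))
for c in("red","yellow","blue"):
  for b in blobs(im,c,None,400): print(c,b[0].round(1),b[1],b[2],plane(cam,b[0],.008).round(4))
```

```text
tcp [ 0.4749 -0.0486  0.199 ] shift tool [ 0.0525  0.0086 -0.001 ] jaw angle 0.009
yaw turn 0.009
[337.7 164.7] 5157.0 (298, 124, 81, 82) [0.4837 0.0044 0.083 ]
[325.6 298.2] 2822.0 (294, 269, 64, 58) [ 0.4751 -0.1123  0.083 ]
[403.7 459.8] 470.5 (386, 448, 33, 22) [ 0.5566 -0.292   0.083 ]
[502.6 458.2] 346.5 (489, 448, 27, 22) [ 0.6578 -0.2897  0.083 ]
[266.8 462.9] 275.0 (251, 456, 33, 14) [ 0.4167 -0.2963  0.083 ]
red [471.2 326.9] 1818.5 (430, 309, 75, 40) [ 0.6423 -0.1826  0.008 ]
blue [486. 150.] 7669.5 (429, 93, 117, 114) [0.6339 0.0141 0.008 ]
blue [324.2 432.1] 2072.5 (293, 409, 64, 46) [ 0.4757 -0.3302  0.008 ]
```

View pics/w2.png

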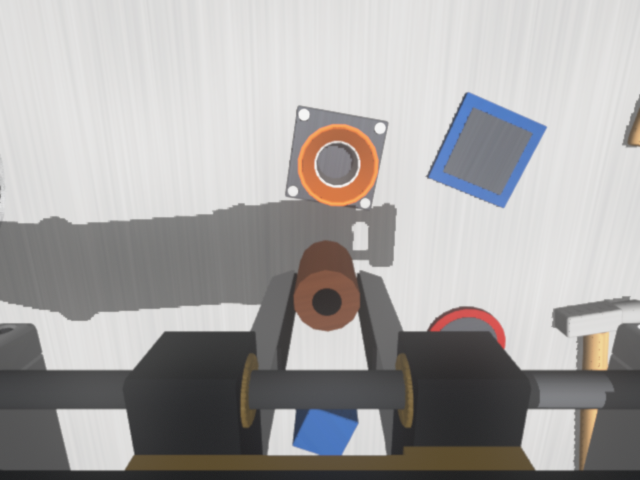

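The bushing is held with its top at about (327,299). The funnel centre is at about (338,164), the bore at about (337,163), and the square pad at (486,150).

Run:
```python
from h import *
im,cam=grab("wrist"); t,A=axes()
print(t,plane(cam,(327,300),t[2]+.0235).round(4), plane(cam,(337,163.5),.065).round(4))
im,cs=grab("scene"); 
b=blobs(im,"copper",(150,150,420,260),100); print([(x[0],x[1],x[2]) for x in b])
# pad and stub yaw
im,cam=grab("wrist")
c=cv2.boxPoints(cv2.minAreaRect(blobs(im,"blue",None,400)[0][3])); q=np.array([plane(cam,u,.008)[:2] for u in c]); print(q.mean(0),q.round(4).tolist())
```

```text
[ 0.47496482 -0.04907551  0.19898463] [ 0.4745 -0.0468  0.2225] [0.4838 0.0039 0.065 ]
[(array([309.36441039, 240.91443167]), 391.5, (295, 232, 29, 20))]
[0.63527369 0.01088974] [[0.5787, -0.0127], [0.6086, 0.0684], [0.6897, 0.0366], [0.6641, -0.0487]]
```

Emit:
jog_arm(
  rows=[0.051, 0.009, 0, -0.009, -1, 0, 0, 0.06, 0, -1, 0, 0, 0, 0, -1],
)

```text
time: 4.28
tcp_pos: [0.4853, 0.0003, 0.1385]
eef_rot: [0.003, 0.703, 0.711, 0.003]
ft_force: [0.7, -0.2, -2.4]
finger_gap: 0.339
```

Run:
```python
from h import *
togo([.4842,.002,.092])
```

```text
tcp [4.853e-01 3.000e-04 1.385e-01] shift tool [ 0.0018 -0.0015  0.0465] jaw angle 0.012
```

Emit:
jog_arm(
  rows=[0.002, -0.0015, 0.02, 0, -1, 0, 0, 0.014, 0, -1, 0, 0, 0, 0, -1],
)

```text
time: 4.65
tcp_pos: [0.4869, 0.0005, 0.1078]
eef_rot: [0.005, 0.704, 0.71, 0.004]
ft_force: [0.6, -0.7, -3.3]
finger_gap: 0.334
```

Run:
```python
from h import *
togo([.4842,.002,.092])
```

```text
tcp [0.4869 0.0005 0.1078] shift tool [ 0.0015 -0.0028  0.0158] jaw angle 0.008
```

Emit:
jog_arm(
  rows=[0.002, -0.004, 0.011, 0, -1, 0, 0, 0.005, 0, -1],
)

```text
time: 4.9
tcp_pos: [0.4841, 0.0023, 0.0928]
eef_rot: [0.005, 0.705, 0.71, 0.005]
ft_force: [-0.1, -1.0, -2.8]
finger_gap: 0.333
```

Emit:
jog_arm(
  rows=[0, 0, 0, 0, 0.2, 0, 0, 0, 0, 0.2, 0, 0, -0.01, 0, 0.2],
)

```text
time: 5.28
tcp_pos: [0.4841, 0.0023, 0.1033]
eef_rot: [0.005, 0.705, 0.71, 0.005]
ft_force: [-0.3, -1.1, 0.7]
finger_gap: 0.592
```

Emit:
jog_arm(
  rows=[0, 0, -0.06, 0, 0.5, 0, 0, -0.05, 0, 0.5, 0, 0, 0, 0, 1],
)

```text
time: 5.65
tcp_pos: [0.4829, 0.0025, 0.2196]
eef_rot: [0.006, 0.704, 0.71, 0.006]
ft_force: [0.4, 0.1, -0.1]
finger_gap: 0.82
```

Run:
```python
from h import *
im,cam=grab("wrist"); show(im,"w3"); togo([.496,.25,.22],0)
a,_=grab("scene"); b=a[200:300,260:370]; show(a,"s3",(250,190,370,290),4)
```

```text
tcp [0.4821 0.0024 0.2179] shift tool [ 0.2475  0.0158 -0.0021] jaw angle 0.007
yaw turn 0.007
```

View pics/w3.png

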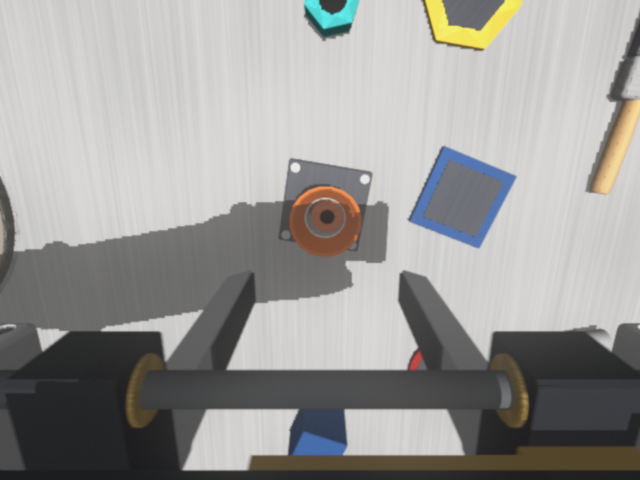

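The copper bushing is seated in the bore at (326,217). Next is the ceramic one.

Emit:
jog_arm(
  rows=[0.06, 0.003, 0, 0, 1, 0.06, 0.003, 0, 0, 1, 0.06, 0.003, 0, 0, 1, 0.06, 0.003, 0, 0, 1, 0.035, 0, 0, 0, 1],
)

```text
time: 6.38
tcp_pos: [0.4899, 0.2812, 0.2109]
eef_rot: [0.003, 0.707, 0.707, 0.0]
ft_force: [1.3, -1.0, -0.9]
finger_gap: 0.998
```

Emit:
jog_arm(
  rows=[0, 0, 0, 0, 1, 0, 0, 0, 0, 1],
)

```text
time: 6.62
tcp_pos: [0.4881, 0.2827, 0.2082]
eef_rot: [0.003, 0.706, 0.709, -0.002]
ft_force: [0.4, -0.6, 0.0]
finger_gap: 1.001
```

Run:
```python
from h import *
im,cam=grab("wrist"); show(im,"w4"); togo([.496,.303,.22],0)
for c,z in(("white",.11),("yellow",.06),("red",.03)):
  for b in blobs(im,c,None,200)[:3]: print(c,b[0].round(1),b[1],b[2],plane(cam,b[0],z).round(4))
```

```text
tcp [0.4881 0.2827 0.2083] shift tool [ 0.0202  0.008  -0.0118] jaw angle 0.004
yaw turn 0.004
white [436.8 200.3] 91636.5 (258, 0, 347, 369) [0.5728 0.3098 0.11  ]
white [144.4 144.4] 85569.0 (0, 0, 310, 335) [0.353  0.3508 0.11  ]
white [593.  233.4] 2441.5 (572, 145, 41, 175) [0.699  0.2838 0.11  ]
yellow [447.2 269.2] 4242.5 (404, 235, 85, 68) [0.6042 0.2338 0.06  ]
yellow [340.4 187.3] 1086.5 (315, 170, 50, 38) [0.5004 0.3123 0.06  ]
red [340.  52.] 9473.0 (288, 0, 106, 110) [0.4994 0.4289 0.03  ]
red [332.2 187.6] 2965.0 (300, 158, 68, 62) [0.4935 0.3075 0.03  ]
```

View pics/w4.png

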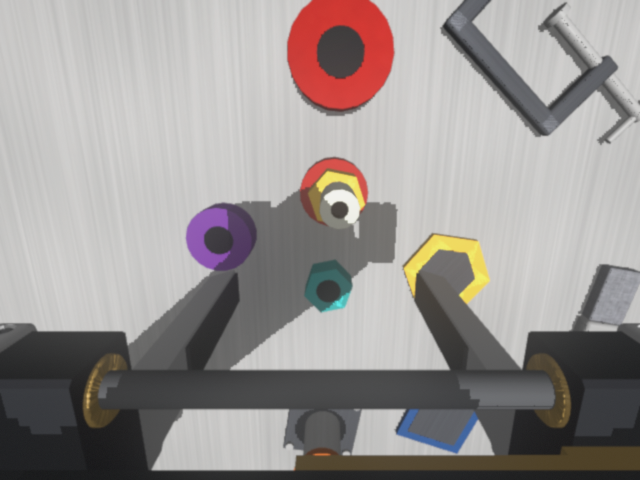

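The ceramic bushing's top hole is at (340,209). The big red ring (340,52), purple ring (219,238) and turquoise nut (328,287) are all clear of the stack.

Run:
```python
from h import *
im,cam=grab("wrist")
p=plane(cam,(340,209.5),.11); print(p.round(4)); togo([p[0],p[1],.085],0)
print(plane(cam,(219,238),.03).round(3),plane(cam,(328,290),.03).round(3))
```

```text
[0.4983 0.3023 0.11  ]
tcp [0.4884 0.2825 0.2087] shift tool [0.0205 0.0097 0.1236] jaw angle 0.003
yaw turn 0.003
[0.378 0.255 0.03 ] [0.49  0.198 0.03 ]
```

Emit:
jog_arm(
  rows=[0.0205, 0.009, 0, 0, 1, 0, 0, 0.06, 0, 0.3, 0, 0, 0.04, 0, 0.3, 0, 0, 0, 0, 0.3],
)

```text
time: 7.22
tcp_pos: [0.5001, 0.2982, 0.1077]
eef_rot: [0.004, 0.708, 0.706, -0.0]
ft_force: [-0.6, 0.5, 0.2]
finger_gap: 0.718
```

Run:
```python
from h import *
togo([.4975,.3023,.085])
```

```text
tcp [0.5001 0.2982 0.1077] shift tool [ 0.0042 -0.0027  0.0227] jaw angle -0.003
```

Emit:
jog_arm(
  rows=[0.004, -0.003, 0.012, 0, 0.3, 0, 0, 0.011, 0, 0.3, 0, 0, 0, 0, 0.3],
)

```text
time: 7.6
tcp_pos: [0.4989, 0.3023, 0.0869]
eef_rot: [0.004, 0.709, 0.705, 0.002]
ft_force: [0.5, -0.5, -0.3]
finger_gap: 0.654
```

Run:
```python
from h import *
togo([.4975,.3023,.085])
```

```text
tcp [0.4989 0.3023 0.0869] shift tool [-0.     -0.0014  0.0019] jaw angle -0.005
```

Emit:
jog_arm(
  rows=[0, 0, 0.002, 0, -1, 0, 0, 0, 0, -1, 0, 0, 0, 0, -1, 0, 0, 0, 0, -1],
  grip_force=30,
)

```text
time: 8.1
tcp_pos: [0.4996, 0.3028, 0.0863]
eef_rot: [0.004, 0.709, 0.705, 0.003]
ft_force: [0.4, -0.1, -1.1]
finger_gap: 0.335
```

Emit:
jog_arm(
  rows=[0, 0, -0.05, 0, -1, 0, 0, -0.06, 0, -1, -0.06, 0, 0, 0, -1, -0.06, 0, 0, 0, -1, -0.06, 0, 0, 0, -1],
)

```text
time: 8.72
tcp_pos: [0.4973, 0.1229, 0.2001]
eef_rot: [0.004, 0.706, 0.708, 0.003]
ft_force: [1.8, -0.8, -1.8]
finger_gap: 0.336
```

Emit:
jog_arm(
  rows=[-0.06, -0.005, 0, 0, -1, -0.05, -0.005, 0, 0, -1, 0, 0, 0, 0, -1],
)

```text
time: 9.1
tcp_pos: [0.4864, 0.0047, 0.2008]
eef_rot: [0.005, 0.708, 0.706, 0.003]
ft_force: [0.4, 0.7, -0.7]
finger_gap: 0.333
```

Run:
```python
from h import *
im,cam=grab("wrist"); show(im,"w5",(220,100,460,340),2.5); togo([.4837,.003,.14],0)
```

```text
tcp [0.4867 0.0067 0.2009] shift tool [-0.0037 -0.0037  0.0608] jaw angle -0.002
yaw turn -0.002
```

View pics/w5.png

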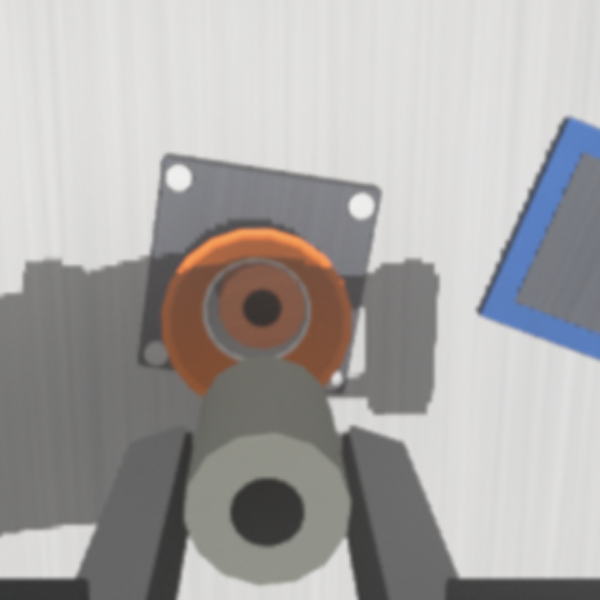

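The held ceramic bushing's hole is at (327,304) in the full image. The funnel and the seated copper bushing are just ahead, with the bore at about (325,223).

Emit:
jog_arm(
  rows=[-0.003, -0.003, 0.05, 0, -1, 0, 0, 0.03, 0, -1, 0, 0, 0, 0, -1],
)

```text
time: 9.52
tcp_pos: [0.4859, 0.0072, 0.1198]
eef_rot: [0.005, 0.706, 0.708, 0.005]
ft_force: [-0.4, -0.5, -1.4]
finger_gap: 0.337
```

Run:
```python
from h import *
togo([.4837,.004,.0925])
```

```text
tcp [0.4859 0.0072 0.1198] shift tool [-0.0032 -0.0026  0.0273] jaw angle 0.002
```

Emit:
jog_arm(
  rows=[-0.004, -0.003, 0.012, 0, -1, 0, 0, 0.007, 0, -1, 0, 0, 0, 0, -1],
)

```text
time: 9.9
tcp_pos: [0.4844, 0.0044, 0.1018]
eef_rot: [0.006, 0.706, 0.709, 0.006]
ft_force: [-1.0, -0.3, -0.5]
finger_gap: 0.333
```

Run:
```python
from h import *
togo([.4837,.004,.0925])
```

```text
tcp [0.4844 0.0044 0.1018] shift tool [-0.0004 -0.0009  0.0093] jaw angle 0.004
```

Emit:
jog_arm(
  rows=[0, -0.001, 0.009, 0, -1, 0, 0, 0, 0, -1],
)

```text
time: 10.15
tcp_pos: [0.484, 0.0045, 0.0929]
eef_rot: [0.006, 0.706, 0.709, 0.007]
ft_force: [0.3, -0.1, -1.8]
finger_gap: 0.334
```

Emit:
jog_arm(
  rows=[0, 0, 0, 0, 0.1, 0, 0, 0, 0, 0.1, 0, 0, -0.01, 0, 0.1],
)

```text
time: 10.52
tcp_pos: [0.4838, 0.0045, 0.1033]
eef_rot: [0.006, 0.706, 0.708, 0.007]
ft_force: [0.6, -0.5, 0.7]
finger_gap: 0.549
```

Emit:
jog_arm(
  rows=[0, 0, -0.06, 0, 0.1, 0, 0, -0.05, 0, 0.5, 0, 0, 0, 0, 1],
)

```text
time: 10.9
tcp_pos: [0.4821, 0.0044, 0.2193]
eef_rot: [0.007, 0.706, 0.708, 0.007]
ft_force: [0.5, 0.6, -0.3]
finger_gap: 0.725
```

Run:
```python
from h import *
im,cam=grab("wrist"); a,_=grab("scene")
x=np.hstack([cv2.resize(im[140:300,230:430],(500,400)),cv2.resize(a[190:290,270:350],(300,400))]); show(x,"w6"); togo([.496,.25,.2],0)
```

```text
tcp [0.4804 0.0042 0.216 ] shift tool [0.2457 0.0163 0.0163] jaw angle 0.004
yaw turn 0.004
```

View pics/w6.png

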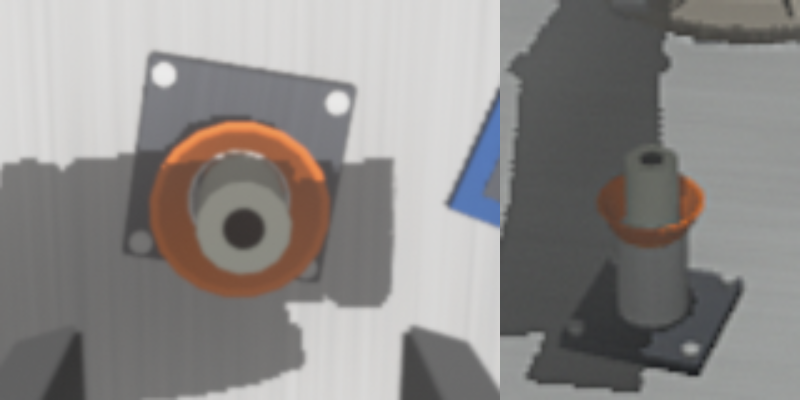

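The ceramic bushing stands upright in the funnel and sticks out above the rim, so both bushings are seated. Next is the nut.

Emit:
jog_arm(
  rows=[0.06, 0.003, 0.005, 0, 1, 0.06, 0.003, 0.005, 0, 1, 0.06, 0.003, 0.004, 0, 1, 0.06, 0.003, 0, 0, 1, 0.03, 0.003, 0, 0, 1],
)

```text
time: 11.62
tcp_pos: [0.4929, 0.2782, 0.1964]
eef_rot: [0.004, 0.708, 0.706, 0.002]
ft_force: [1.1, 0.2, 0.6]
finger_gap: 1.005
```

Emit:
jog_arm(
  rows=[0, 0, 0, 0, 1, 0, 0, 0, 0, 1],
)

```text
time: 11.88
tcp_pos: [0.4913, 0.2792, 0.1937]
eef_rot: [0.003, 0.707, 0.707, -0.0]
ft_force: [-0.4, -0.9, 1.0]
finger_gap: 1.003
```

Run:
```python
from h import *
im,cam=grab("wrist"); show(im,"w7",(240,100,440,250),4); togo([.4975,.3023,.06],0)
for c,z in(("yellow",.06),("red",.03)):
  for b in blobs(im,c,None,200)[:3]:
    print(c,b[0].round(1),b[1],b[2],plane(cam,b[0],z).round(4))
    if c=="yellow":
      q=cv2.approxPolyDP(cv2.convexHull(b[3]),4,True)[:,0]; w=np.array([plane(cam,u,z if b[0][0]<400 else .008)[:2] for u in q.astype(float)]); e=np.roll(w,-1,0)-w
      print(q.tolist(),np.c_[np.linalg.norm(e,axis=1),np.degrees(np.arctan2(e[:,1],e[:,0]))%60].round(3).tolist())
```

```text
tcp [0.4913 0.2792 0.1938] shift tool [0.0237 0.0057 0.1337] jaw angle 0.001
yaw turn 0.001
yellow [448.6 270.7] 4566.5 (403, 235, 89, 71) [0.604  0.2341 0.06  ]
[[491, 283], [469, 305], [414, 297], [403, 269], [434, 235], [478, 241]] [[0.034, 51.246], [0.062, 51.03], [0.036, 53.129], [0.048, 51.479], [0.047, 52.034], [0.052, 52.421]]
yellow [332.8 196.1] 2306.0 (304, 168, 58, 57) [0.4969 0.3033 0.06  ]
[[323, 168], [353, 176], [361, 204], [342, 224], [314, 219], [304, 192]] [[0.026, 45.282], [0.025, 47.169], [0.024, 47.723], [0.025, 49.606], [0.025, 49.421], [0.026, 51.245]]
red [335.8  47.8] 9692.5 (281, 0, 111, 105) [0.4993 0.426  0.03  ]
red [328.8 186.5] 3242.5 (296, 156, 70, 64) [0.4937 0.3074 0.03  ]
```

View pics/w7.png

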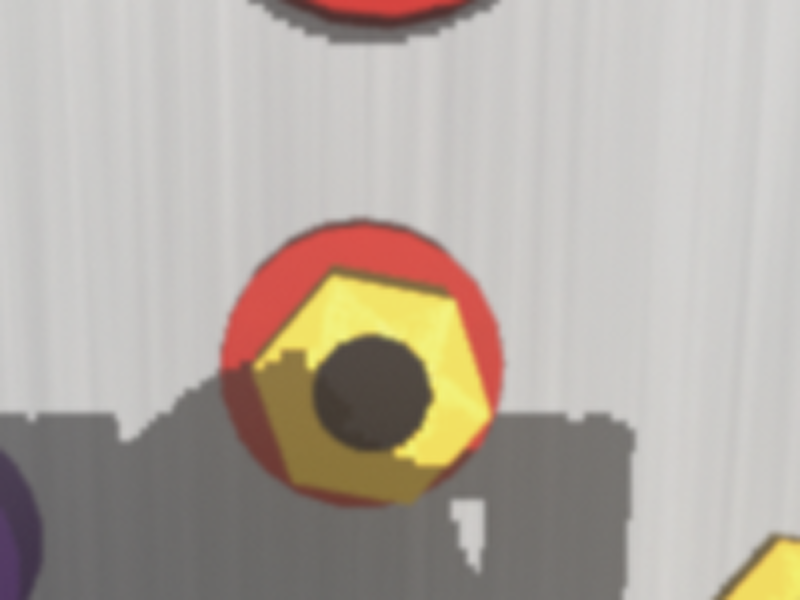

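The hex nut is centred at (333,198), on the flange. Its flats measure about 48° mod 60, so the jaws go to +0.32 rad.

Emit:
jog_arm(
  rows=[0.0235, 0.006, 0.02, -0.16, 1, 0, 0, 0.04, -0.16, 1, 0, 0, 0.03, 0, 1, 0, 0, 0, 0, 1],
  grip_force=40,
)

```text
time: 12.42
tcp_pos: [0.4993, 0.2973, 0.1021]
eef_rot: [0.004, 0.584, 0.812, -0.001]
ft_force: [0.2, 0.5, 0.7]
finger_gap: 0.998
```

Run:
```python
from h import *
togo([.497,.302,.036],.32)
```

```text
tcp [0.4993 0.2973 0.1021] shift tool [ 0.0056 -0.0009  0.066 ] jaw angle 0.324
yaw turn 0.004
```

Emit:
jog_arm(
  rows=[0.0055, -0.001, 0.03, 0, 1, 0, 0, 0.025, 0, 1, 0, 0, 0, 0, 1],
)

```text
time: 12.8
tcp_pos: [0.4996, 0.3004, 0.0502]
eef_rot: [0.005, 0.586, 0.811, 0.001]
ft_force: [0.2, 0.6, -0.7]
finger_gap: 0.999
```

Run:
```python
from h import *
togo([.497,.302,.036],.32)
```

```text
tcp [0.4996 0.3004 0.0502] shift tool [ 0.0024 -0.0021  0.0141] jaw angle 0.32
yaw turn -0.0
```

Emit:
jog_arm(
  rows=[0.0025, -0.002, 0.012, 0, 1, 0, 0, 0.001, 0, 1],
)

```text
time: 13.05
tcp_pos: [0.4983, 0.3024, 0.0392]
eef_rot: [0.006, 0.586, 0.81, 0.002]
ft_force: [0.1, -0.2, 0.1]
finger_gap: 1.001
```

Emit:
jog_arm(
  rows=[0, 0, 0, 0, -1, 0, 0, 0, 0, -1, 0, 0, 0, 0, -1, 0, 0, 0, 0, -1],
)

```text
time: 13.55
tcp_pos: [0.4992, 0.3028, 0.0409]
eef_rot: [0.006, 0.586, 0.81, 0.003]
ft_force: [-0.2, -0.2, 0.5]
finger_gap: 0.609
```

Emit:
jog_arm(
  rows=[0, 0, 0.003, 0, -1, 0, 0, 0, 0, -1, 0, 0, 0, 0, -1],
)

```text
time: 13.92
tcp_pos: [0.499, 0.3028, 0.0376]
eef_rot: [0.006, 0.586, 0.81, 0.003]
ft_force: [-0.8, -0.3, 3.4]
finger_gap: 0.489
```

Emit:
jog_arm(
  rows=[0, 0, -0.03, 0, -1, 0, 0, -0.03, 0, -1, 0, 0, -0.03, 0, -1, 0, 0, -0.01, 0, -1],
)

```text
time: 14.42
tcp_pos: [0.4963, 0.3021, 0.1381]
eef_rot: [0.005, 0.586, 0.81, 0.001]
ft_force: [0.2, -0.6, -3.4]
finger_gap: 0.486
```

Run:
```python
from h import *
im,cam=grab("wrist"); show(im,"w8"); togo([.624,.209,.13],.32)
```

```text
tcp [0.4963 0.3021 0.1384] shift tool [-0.1283  0.092   0.0101] jaw angle 0.319
yaw turn -0.001
```

View pics/w8.png

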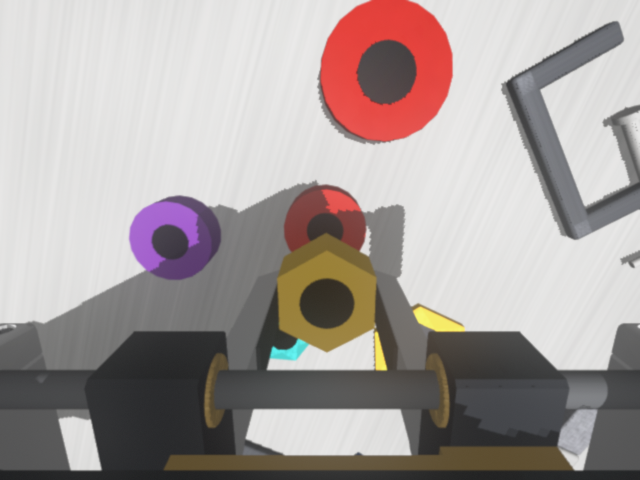

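Emit:
jog_arm(
  rows=[-0.05, 0.024, -0.02, 0, -1, -0.05, 0.024, -0.02, 0, -1, -0.05, 0.024, -0.01, 0, -1, -0.045, 0.02, 0, 0, -1, 0, 0, 0, 0, -1],
)

```text
time: 15.1
tcp_pos: [0.6467, 0.1407, 0.185]
eef_rot: [0.004, 0.585, 0.811, -0.002]
ft_force: [-0.6, 0.2, -3.3]
finger_gap: 0.485
```

Run:
```python
from h import *
im,cam=grab("wrist"); show(im,"w9"); t,A=axes()
print("nut off", A.T@(plane(cam,(327,303),t[2]+.0225)-t))
for b in blobs(im,"yellow",(150,0,600,230),500): print(b[0].round(1),b[1],b[2],plane(cam,b[0],.007).round(4))
h=cv2.cvtColor(im,cv2.COLOR_RGB2HSV)
```

```text
nut off [-0.00254806 -0.00022105 -0.02248129]
[325.4 136.7] 7108.5 (280, 85, 91, 105) [0.622  0.2092 0.007 ]
```

View pics/w9.png

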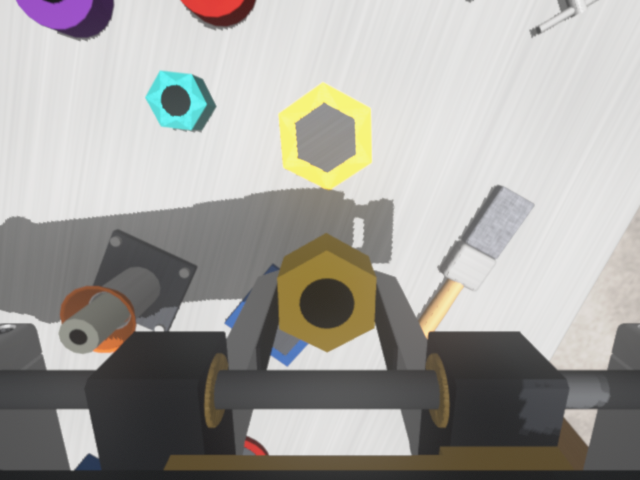

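The hex pad is at (325,137), with no shadow over it. The held nut's hole is at (327,303), and the fingers are clear of everything.

Emit:
jog_arm(
  rows=[0.04, -0.001, 0.04, 0, -1, 0.035, -0.001, 0.05, 0, -1, 0, 0, 0.04, 0, -1, 0, 0, 0, 0, -1],
)

```text
time: 15.65
tcp_pos: [0.6153, 0.2181, 0.048]
eef_rot: [0.002, 0.582, 0.813, -0.003]
ft_force: [-0.1, -0.0, -1.7]
finger_gap: 0.486
```

Run:
```python
from h import *
togo([.6214,.211,.0165])
```

```text
tcp [0.6153 0.2181 0.048 ] shift tool [-0.0085  0.0036  0.0315] jaw angle 0.328
```

Emit:
jog_arm(
  rows=[-0.008, 0.0035, 0.012, 0, -1, 0, 0, 0.008, 0, -1, 0, 0, 0, 0, -1],
)

```text
time: 16.02
tcp_pos: [0.6231, 0.2117, 0.03]
eef_rot: [0.003, 0.582, 0.813, -0.001]
ft_force: [-0.8, 0.4, -3.0]
finger_gap: 0.485
```

Run:
```python
from h import *
togo([.6214,.211,.0165])
```

```text
tcp [0.6231 0.2117 0.03  ] shift tool [ 0.     -0.0018  0.0135] jaw angle 0.328
```

Emit:
jog_arm(
  rows=[0, -0.0015, 0.01, 0, -1, 0, 0, 0.003, 0, -1],
)

```text
time: 16.27
tcp_pos: [0.6225, 0.2109, 0.0175]
eef_rot: [0.003, 0.583, 0.813, -0.0]
ft_force: [-0.1, -0.6, -3.2]
finger_gap: 0.485
```

Emit:
jog_arm(
  rows=[0, 0, 0.0015, 0, -1, 0, 0, 0, 0, 0.3, 0, 0, 0, 0, 0.3, 0, 0, 0, 0, 0.3],
)

```text
time: 16.77
tcp_pos: [0.6232, 0.2114, 0.0168]
eef_rot: [0.004, 0.583, 0.813, 0.0]
ft_force: [0.5, -0.8, 0.6]
finger_gap: 0.65
```

Emit:
jog_arm(
  rows=[0, 0, -0.04, 0, 0.3, 0, 0, -0.06, 0, 1, 0, 0, -0.05, 0, 1, -0.04, 0, -0.01, 0, 1, 0, 0, 0, 0, 1],
)

```text
time: 17.4
tcp_pos: [0.6355, 0.1734, 0.183]
eef_rot: [0.004, 0.582, 0.813, 0.001]
ft_force: [-0.2, 0.6, -0.8]
finger_gap: 0.993
```

```bash
cat > nutchk.py <<'E'
from h import *
im,cam=grab("wrist")
for b in blobs(im,"yellow",None,500): print(b[0].round(1),b[1],b[2],plane(cam,b[0],.007).round(4),plane(cam,b[0],.03).round(4))
show(im,"w10",(220,80,440,260),3); togo([.496,.303,.1],.7)
E
python3 nutchk.py
```

```text
[325.5 173.9] 6661.5 (280, 124, 90, 100) [0.6221 0.2098 0.007 ] [0.6213 0.2121 0.03  ]
tcp [0.6347 0.1761 0.1828] shift tool [ 0.1654 -0.0905  0.0816] jaw angle 0.33
yaw turn -0.37
```

View pics/w10.png

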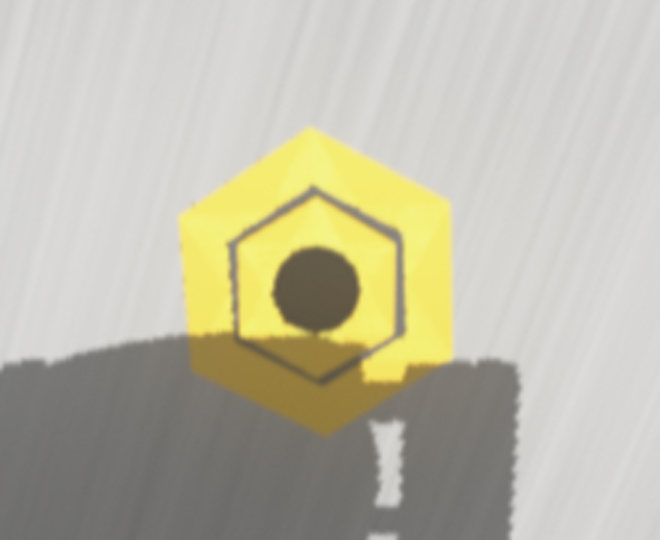

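The nut is centred on the hex pad, with an even dark margin all round at about (326,174) in the full image. Next is the flange.

Emit:
jog_arm(
  rows=[0, 0, 0, -0.185, 1, 0, 0, 0, -0.18, 1, 0.055, -0.017, 0, 0, 1, 0.05, -0.017, 0, 0, 1, 0.045, -0.016, 0, 0, 1],
)

```text
time: 18.08
tcp_pos: [0.4952, 0.2612, 0.179]
eef_rot: [0.002, 0.418, 0.908, -0.0]
ft_force: [0.1, 1.0, 0.8]
finger_gap: 1.003
```

Emit:
jog_arm(
  rows=[0, 0, 0, 0, 1, 0, 0, 0, 0, 1],
)

```text
time: 18.32
tcp_pos: [0.4917, 0.2644, 0.1789]
eef_rot: [0.001, 0.415, 0.91, -0.0]
ft_force: [0.6, -0.3, -0.1]
finger_gap: 1.0
```

```bash
cat > red.py <<'E'
from h import *
im,cam=grab("wrist")
for b in blobs(im,"red",None,400,vmin=30)[:4]: print(b[0].round(1),b[1],b[2],plane(cam,b[0],.03).round(4))
h=cv2.cvtColor(im,cv2.COLOR_RGB2HSV)
t,A=axes(); u=proj(cam,[.496,.303,.03]); print(u)
x0,y0=int(u[0])-70,int(u[1])-70
m=(im.max(2)<70).astype(np.uint8)
for c in cv2.findContours(m,cv2.RETR_EXTERNAL,cv2.CHAIN_APPROX_NONE)[0]:
    (a,bb),r=cv2.minEnclosingCircle(c)
    if 5<r<30 and abs(a-u[0])<40 and abs(bb-u[1])<40: print("hole",a,bb,r,plane(cam,(a,bb),.03).round(4))
show(im,"w11"); togo([.496,.303,.003],.7)
E
python3 red.py
```

```text
[464.9  78.9] 11240.0 (403, 18, 122, 123) [0.4985 0.431  0.03  ]
[357.2 189.9] 4117.5 (322, 154, 73, 74) [0.4932 0.3031 0.03  ]
[359.42709407 192.02685163]
hole 358.0 202.0 9.219644546508789 [0.5012 0.2954 0.03  ]
tcp [0.4916 0.2646 0.1788] shift tool [0.0266 0.0284 0.1758] jaw angle 0.714
yaw turn 0.014
```

Emit:
jog_arm(
  rows=[0.027, 0.027, 0.02, 0, 1, 0, 0, 0.04, 0, 1, 0, 0, 0.04, 0, 1, 0, 0, 0, 0, 1],
  grip_force=50,
)

```text
time: 18.88
tcp_pos: [0.4984, 0.302, 0.0759]
eef_rot: [0.002, 0.418, 0.909, 0.0]
ft_force: [-0.3, 0.1, -0.0]
finger_gap: 1.001
```

Run:
```python
from h import *
togo([.494,.303,.006],.7)
```

```text
tcp [0.4984 0.302  0.0759] shift tool [ 0.0038 -0.0028  0.0699] jaw angle 0.709
yaw turn 0.009
```

Emit:
jog_arm(
  rows=[0.004, -0.003, 0.03, 0, 1, 0, 0, 0.025, 0, 1, 0, 0, 0, 0, 1],
)

```text
time: 19.25
tcp_pos: [0.4975, 0.3033, 0.0238]
eef_rot: [0.003, 0.419, 0.908, 0.002]
ft_force: [-0.1, -0.1, 0.0]
finger_gap: 0.997
```

Run:
```python
from h import *
togo([.494,.303,.006],.7)
```

```text
tcp [0.4975 0.3033 0.0238] shift tool [ 0.0021 -0.0029  0.0178] jaw angle 0.706
yaw turn 0.006
```

Emit:
jog_arm(
  rows=[0.002, -0.003, 0.012, 0, 1, 0, 0, 0.005, 0, 1, 0, 0, 0, 0, -1, 0, 0, 0, 0, -1, 0, 0, 0, 0, -1],
)

```text
time: 19.88
tcp_pos: [0.4963, 0.3037, 0.01]
eef_rot: [0.004, 0.42, 0.908, 0.004]
ft_force: [2.5, 1.8, -4.9]
finger_gap: 0.715
```

Emit:
jog_arm(
  rows=[0, 0, 0, 0, -1, 0, 0, 0, 0, -1],
)

```text
time: 20.12
tcp_pos: [0.4963, 0.3037, 0.01]
eef_rot: [0.004, 0.42, 0.908, 0.004]
ft_force: [1.0, -0.4, -2.5]
finger_gap: 0.717
```

Emit:
jog_arm(
  rows=[0, 0, -0.03, 0, -1, 0, 0, -0.05, 0, -1, 0, 0, -0.06, 0, -1, 0, 0, -0.04, 0, -1, -0.04, -0.02, 0, 0, -1],
)

```text
time: 20.75
tcp_pos: [0.5021, 0.261, 0.1932]
eef_rot: [0.002, 0.417, 0.909, 0.002]
ft_force: [1.1, -1.0, -7.6]
finger_gap: 0.717
```

Emit:
jog_arm(
  rows=[-0.05, -0.023, 0, 0, -1, -0.05, -0.023, 0, 0, -1, -0.05, -0.023, 0, 0, -1, -0.05, -0.023, 0, 0, -1, -0.05, -0.023, 0, 0, -1],
)

```text
time: 21.38
tcp_pos: [0.5774, -0.0108, 0.1926]
eef_rot: [0.001, 0.415, 0.91, 0.001]
ft_force: [0.6, 0.7, -6.6]
finger_gap: 0.713
```

Run:
```python
from h import *
togo([.638,-.2065,.1])
```

```text
tcp [ 0.5774 -0.0108  0.1926] shift tool [-0.1874 -0.0827  0.0926] jaw angle 0.714
```

Emit:
jog_arm(
  rows=[-0.05, -0.022, 0, 0, -1, -0.05, -0.022, 0, 0, -1, -0.045, -0.02, 0, 0, -1, -0.03, -0.013, 0.03, 0, -1, 0, 0, 0.02, 0, -1],
)

```text
time: 22.0
tcp_pos: [0.6332, -0.2053, 0.1398]
eef_rot: [0.001, 0.418, 0.908, -0.0]
ft_force: [-0.1, -0.2, -6.4]
finger_gap: 0.714
```

Run:
```python
from h import *
togo([.638,-.2065,.019])
im,cam=grab("side"); 
for b in blobs(im,"red",(330,240,460,380),40): print(b[0],b[1],b[2])
```

```text
tcp [ 0.6332 -0.2053  0.1398] shift tool [-0.0039  0.0029  0.1208] jaw angle 0.708
[391.14232371 328.03719661] 1160.5 (371, 310, 42, 37)
[401.41493625 289.56867031] 457.5 (389, 273, 24, 31)
```

Emit:
jog_arm(
  rows=[-0.004, 0.003, 0.04, 0, -1, 0, 0, 0.04, 0, -1, 0, 0, 0, 0, -1],
)

```text
time: 22.42
tcp_pos: [0.6366, -0.2005, 0.0557]
eef_rot: [-0.002, 0.416, 0.909, 0.001]
ft_force: [-0.5, 0.0, -5.6]
finger_gap: 0.716
```

Run:
```python
from h import *
togo([.638,-.2065,.019])
```

```text
tcp [ 0.6366 -0.2005  0.0557] shift tool [-0.0056 -0.0028  0.0367] jaw angle 0.713
```

Emit:
jog_arm(
  rows=[-0.006, -0.003, 0.02, 0, -1, 0, 0, 0.008, 0, -1, 0, 0, 0, 0, -1],
)

```text
time: 22.8
tcp_pos: [0.6403, -0.2067, 0.0297]
eef_rot: [-0.0, 0.415, 0.91, 0.001]
ft_force: [-0.1, -0.0, -6.4]
finger_gap: 0.714
```

Run:
```python
from h import *
togo([.638,-.2065,.019])
```

```text
tcp [ 0.6403 -0.2067  0.0297] shift tool [ 0.0016 -0.0016  0.0107] jaw angle 0.714
```

Emit:
jog_arm(
  rows=[0.0015, -0.0015, 0.009, 0, -1, 0, 0, 0.002, 0, -1],
)

```text
time: 23.05
tcp_pos: [0.6387, -0.2067, 0.0193]
eef_rot: [0.001, 0.415, 0.91, 0.001]
ft_force: [0.1, 0.8, -5.4]
finger_gap: 0.713
```

Emit:
jog_arm(
  rows=[0, 0, 0.001, 0, -1, 0, 0, 0, 0, 1, 0, 0, 0, 0, 1, 0, 0, 0, 0, 1],
)

```text
time: 23.55
tcp_pos: [0.6403, -0.207, 0.0201]
eef_rot: [0.002, 0.415, 0.91, 0.002]
ft_force: [-0.2, -0.7, 0.5]
finger_gap: 0.984
```

Emit:
jog_arm(
  rows=[0, 0, -0.03, 0, 1, 0, 0, -0.05, 0, 1, 0, 0, -0.06, 0, 1, -0.03, 0, -0.03, 0, 1, 0, 0, 0, 0, 1],
)

```text
time: 24.18
tcp_pos: [0.6596, -0.2302, 0.1967]
eef_rot: [0.003, 0.415, 0.91, 0.002]
ft_force: [-0.3, -0.6, -1.4]
finger_gap: 0.999
```

Run:
```python
from h import *
im,cam=grab("wrist"); show(im,"w12",(200,60,460,260),3)
for b in blobs(im,"red",None,500): print(b[0].round(1),b[1],b[2],plane(cam,b[0],.007).round(4),plane(cam,b[0],.038).round(4))
togo([.4775,-.25,.19],.7)
```

```text
[325.7 177.7] 6497.5 (281, 132, 91, 92) [ 0.6364 -0.2052  0.007 ] [ 0.6338 -0.2025  0.038 ]
tcp [ 0.6588 -0.2288  0.1954] shift tool [ 0.1029 -0.1508  0.0043] jaw angle 0.715
yaw turn 0.015
```

View pics/w12.png

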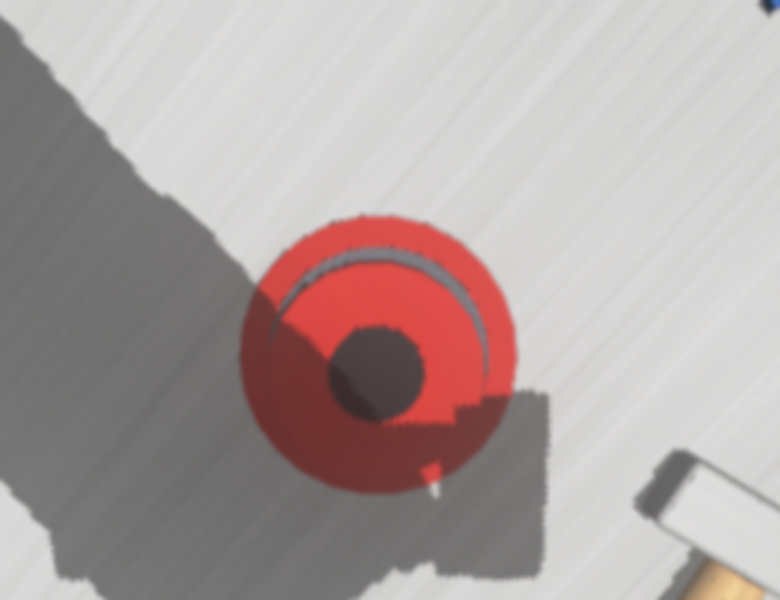

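The flange lies on the red pad: hole at about (325,185), pad centre (326,178). Allowing for height it is about 3 mm off centre. Next is the stub.

Emit:
jog_arm(
  rows=[0, 0, 0, -0.165, 1, 0, 0, 0, -0.165, 1, 0, 0, 0, -0.16, 1, 0.04, -0.04, 0, 0, 1, 0.04, -0.04, 0, 0, 1],
)

```text
time: 24.85
tcp_pos: [0.5529, -0.2697, 0.1873]
eef_rot: [-0.002, 0.169, 0.986, 0.004]
ft_force: [0.3, -1.3, -0.5]
finger_gap: 0.999
```

Emit:
jog_arm(
  rows=[0.028, -0.035, 0, 0, 1, 0, 0, 0, 0, 1, 0, 0, 0, 0, 1],
)

```text
time: 25.22
tcp_pos: [0.5083, -0.2935, 0.1843]
eef_rot: [-0.005, 0.17, 0.985, 0.004]
ft_force: [-0.0, -0.1, 0.0]
finger_gap: 1.0
```

```bash
cat > stub.py <<'E'
from h import *
im,cam=grab("wrist"); show(im,"w13"); u=proj(cam,[.477,-.283,.06]); print(u)
for b in blobs(im,"blue",None,500,vmin=25):
    q=cv2.approxPolyDP(cv2.convexHull(b[3]),5,True)[:,0].astype(float); w=np.array([plane(cam,x,.06)[:2] for x in q]); e=np.roll(w,-1,0)-w
    print(b[0].round(1),b[1],b[2],plane(cam,b[0],.06).round(4)); print(np.c_[q,w,np.linalg.norm(e,axis=1),np.degrees(np.arctan2(e[:,1],e[:,0]))%90].round(3).tolist())
togo([.477,-.283,.03],1.2)
E
python3 stub.py
```

```text
[326.99350221 191.49681584]
[623.1 234.1] 2528.5 (600, 189, 40, 83) [ 0.5987 -0.0528  0.06  ]
[[639.0, 190.0, 0.564, -0.035, 0.074, 83.028], [639.0, 271.0, 0.638, -0.044, 0.035, 68.725], [600.0, 270.0, 0.625, -0.077, 0.071, 69.974], [617.0, 191.0, 0.559, -0.053, 0.018, 72.966]]
[308.4 188.4] 1593.5 (294, 156, 35, 64) [ 0.4693 -0.2967  0.06  ]
[[297.0, 156.0, 0.441, -0.296, 0.012, 58.486], [311.0, 159.0, 0.447, -0.286, 0.034, 4.985], [328.0, 196.0, 0.481, -0.283, 0.028, 25.567], [305.0, 219.0, 0.493, -0.309, 0.015, 19.429], [294.0, 206.0, 0.479, -0.313, 0.042, 65.684]]
[346.6 176.7] 944.5 (334, 157, 26, 43) [ 0.4709 -0.2635  0.06  ]
[[357.0, 158.0, 0.459, -0.251, 0.031, 70.102], [356.0, 196.0, 0.489, -0.261, 0.012, 82.555], [342.0, 199.0, 0.487, -0.273, 0.034, 80.622], [335.0, 158.0, 0.453, -0.268, 0.018, 70.374]]
tcp [ 0.5083 -0.2937  0.1842] shift tool [ 0.0315 -0.0014  0.1546] jaw angle 1.228
yaw turn 0.028
```

View pics/w13.png

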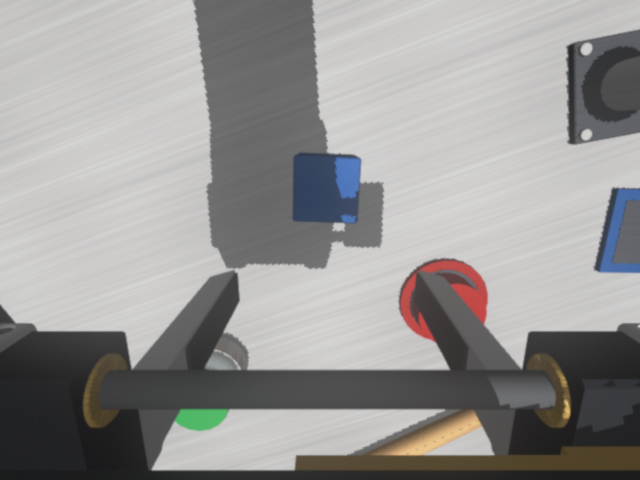

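The stub's top spans (294,157) to (359,222) with its centre at about (326,189), nearly square to the jaws. The jar is well clear.

Emit:
jog_arm(
  rows=[0.032, -0.002, 0.02, 0.028, 1, 0, 0, 0.04, 0, 1, 0, 0, 0.03, 0, 1, 0, 0, 0, 0, 1],
  grip_force=45,
)

```text
time: 25.78
tcp_pos: [0.4795, -0.2795, 0.0913]
eef_rot: [-0.005, 0.181, 0.983, 0.005]
ft_force: [0.9, 0.2, 0.4]
finger_gap: 0.996
```

Run:
```python
from h import *
togo([.476,-.2825,.024],1.2)
```

```text
tcp [ 0.4795 -0.2795  0.0913] shift tool [ 0.0015 -0.0046  0.0673] jaw angle 1.206
yaw turn 0.006
```

Emit:
jog_arm(
  rows=[0.0015, -0.0045, 0.03, 0, 1, 0, 0, 0.03, 0, 1, 0, 0, 0, 0, 1],
)

```text
time: 26.15
tcp_pos: [0.4801, -0.2817, 0.0331]
eef_rot: [-0.003, 0.18, 0.984, 0.005]
ft_force: [-0.4, 0.3, 0.6]
finger_gap: 1.004
```

Run:
```python
from h import *
togo([.476,-.2825,.024],1.2)
```

```text
tcp [ 0.4801 -0.2817  0.0331] shift tool [ 0.0035 -0.0023  0.0091] jaw angle 1.209
yaw turn 0.01
```

Emit:
jog_arm(
  rows=[0.0035, -0.0025, 0.009, 0.01, 1, 0, 0, 0, 0, -1, 0, 0, 0, 0, -1, 0, 0, 0, 0, -1, 0, 0, 0, 0, -1],
)

```text
time: 26.78
tcp_pos: [0.4785, -0.2836, 0.028]
eef_rot: [-0.0, 0.185, 0.983, 0.004]
ft_force: [0.4, 1.4, 1.1]
finger_gap: 0.61
```

Emit:
jog_arm(
  rows=[0, 0, 0, 0, -1, 0, 0, 0, 0, -1],
)

```text
time: 27.02
tcp_pos: [0.4785, -0.2836, 0.0281]
eef_rot: [-0.0, 0.185, 0.983, 0.004]
ft_force: [0.3, -0.2, -1.1]
finger_gap: 0.592
```

Emit:
jog_arm(
  rows=[0, 0, -0.03, 0, -1, 0, 0, -0.05, 0, -1, 0, 0, -0.06, 0, -1, -0.015, 0.05, -0.01, 0, -1, -0.015, 0.05, 0, 0, -1],
)

```text
time: 27.65
tcp_pos: [0.5404, -0.2041, 0.182]
eef_rot: [-0.002, 0.188, 0.982, 0.004]
ft_force: [1.4, -1.1, -4.3]
finger_gap: 0.59
```

Emit:
jog_arm(
  rows=[-0.015, 0.055, 0, 0, -1, -0.015, 0.055, 0, 0, -1, -0.015, 0.055, 0, 0, -1, -0.015, 0.055, 0, 0, -1, 0, 0, 0, 0, -1],
)

```text
time: 28.28
tcp_pos: [0.6815, -0.0121, 0.1814]
eef_rot: [-0.003, 0.187, 0.982, 0.004]
ft_force: [-0.4, -0.1, -3.8]
finger_gap: 0.593
```

Run:
```python
from h import *
im,cam=grab("wrist"); show(im,"w14"); t,A=axes()
for b in blobs(im,"blue",None,400,vmin=25):
    print(b[0].round(1),b[1],b[2],plane(cam,b[0],.0075).round(4),"top",A.T@(plane(cam,b[0],t[2]+.032)-t))
togo([.6365,.013,.1])
```

```text
[322.  298.1] 14075.5 (266, 221, 120, 140) [ 0.761  -0.0492  0.0075] top [ 0.00841296 -0.00075827 -0.03193504]
[330.5 160.4] 7925.5 (285, 116, 93, 93) [0.6312 0.0113 0.0075] top [ 0.06815319  0.00266794 -0.03141632]
tcp [ 0.6805 -0.015   0.1812] shift tool [0.0506 0.0093 0.0817] jaw angle 1.192
```

View pics/w14.png

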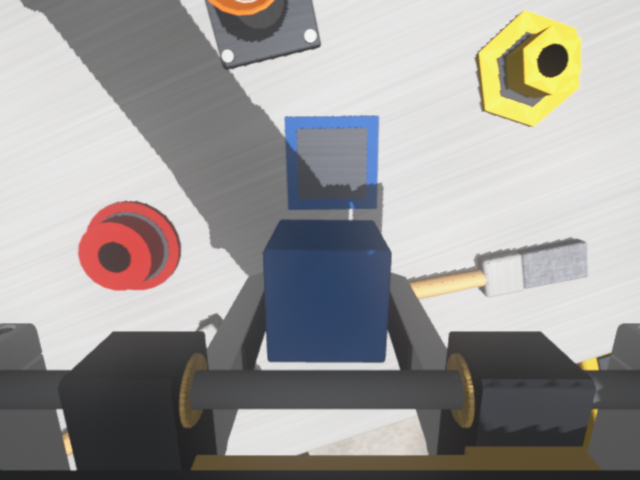

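The pad is at about (331,161) and the held stub's top face runs from (266,249) to (387,361). The nut (552,60) and flange (115,257) still sit on their pads.

Run:
```python
from h import *
im,cam=grab("wrist"); t,A=axes()
c=np.mean([A.T@(plane(cam,u,t[2]+.032)-t) for u in [(265,249),(391,249),(386,361),(267,361)]],0); print("stub off",c)
p=np.mean([plane(cam,u,.008) for u in [(285,116),(378,116),(377,209),(288,209)]],0); print(p)
q=np.array([.633,.012,.1])-A@[c[0],c[1],0]; print(q); togo(q)
```

```text
stub off [ 0.00416547  0.00077562 -0.03196434]
[0.63380334 0.00834299 0.008     ]
[0.63657814 0.00973101 0.099963  ]
tcp [ 0.68   -0.0171  0.1814] shift tool [0.0496 0.0085 0.0819] jaw angle 1.19
```

Emit:
jog_arm(
  rows=[0.049, 0.0085, 0.03, 0, -1, 0, 0, 0.04, 0, -1, 0, 0, 0, 0, -1],
)

```text
time: 28.75
tcp_pos: [0.6347, 0.0049, 0.1106]
eef_rot: [-0.004, 0.192, 0.981, 0.002]
ft_force: [-0.8, -0.0, -3.2]
finger_gap: 0.591
```

Run:
```python
from h import *
togo([.6368,.0097,.037])
```

```text
tcp [0.6347 0.0049 0.1106] shift tool [-0.0007  0.0051  0.0736] jaw angle 1.184
```

Emit:
jog_arm(
  rows=[-0.0005, 0.005, 0.03, 0, -1, 0, 0, 0.025, 0, -1, 0, 0, 0, 0, -1],
)

```text
time: 29.12
tcp_pos: [0.6393, 0.0058, 0.0596]
eef_rot: [-0.001, 0.195, 0.981, 0.002]
ft_force: [-0.2, 0.5, -2.9]
finger_gap: 0.592
```

Run:
```python
from h import *
togo([.6368,.0097,.037])
```

```text
tcp [0.6393 0.0058 0.0596] shift tool [0.0037 0.0026 0.0226] jaw angle 1.179
```

Emit:
jog_arm(
  rows=[0.004, 0.003, 0.012, 0, -1, 0, 0, 0.006, 0, -1, 0, 0, 0, 0, -1],
)

```text
time: 29.5
tcp_pos: [0.6386, 0.0095, 0.0443]
eef_rot: [0.001, 0.196, 0.981, 0.002]
ft_force: [-0.2, 0.5, -3.4]
finger_gap: 0.597
```

Run:
```python
from h import *
togo([.6368,.0097,.037])
```

```text
tcp [0.6386 0.0095 0.0443] shift tool [ 0.0018 -0.0005  0.0073] jaw angle 1.177
```

Emit:
jog_arm(
  rows=[0.002, 0, 0.006, 0, -1, 0, 0, 0.002, 0, -1],
)

```text
time: 29.75
tcp_pos: [0.6371, 0.0104, 0.0366]
eef_rot: [0.001, 0.196, 0.981, 0.002]
ft_force: [-0.3, -0.4, -4.0]
finger_gap: 0.59
```

Release, rise, and back off for a last check.

Emit:
jog_arm(
  rows=[0, 0, 0.0005, 0, -1, 0, 0, 0, 0, 0.6, 0, 0, 0, 0, 0.6, 0, 0, 0, 0, 0.6],
)

```text
time: 30.25
tcp_pos: [0.638, 0.0105, 0.0369]
eef_rot: [0.002, 0.196, 0.981, 0.002]
ft_force: [0.1, -0.2, -0.7]
finger_gap: 0.798
```

Emit:
jog_arm(
  rows=[0, 0, -0.03, 0, 0.8, 0, 0, -0.05, 0, 1, 0, 0, -0.06, 0, 1, -0.02, 0, -0.06, 0, 1, -0.02, 0, -0.03, 0, 1],
)

```text
time: 30.88
tcp_pos: [0.672, -0.0051, 0.2711]
eef_rot: [0.0, 0.195, 0.981, 0.002]
ft_force: [0.8, 0.2, -1.2]
finger_gap: 0.999
```

Emit:
jog_arm(
  rows=[0, 0, 0, 0, 1, 0, 0, 0, 0, 1],
)

```text
time: 31.12
tcp_pos: [0.6731, -0.0053, 0.2727]
eef_rot: [0.002, 0.195, 0.981, 0.002]
ft_force: [-0.2, 0.0, -1.0]
finger_gap: 0.999
```

Run:
```python
from h import *
im,cam=grab("wrist"); a,cs=grab("scene"); print(env.state()["tcp_pos"])
for b in blobs(im,"blue",None,400,vmin=25): print(b[0].round(1),b[2],plane(cam,b[0],.008).round(4),plane(cam,b[0],.068).round(4))
x=np.hstack([im[60:360,120:570],cv2.resize(a[210:340,60:520],(450,127)).__class__ and cv2.copyMakeBorder(cv2.resize(a[200:340,70:470],(350,123)),0,177,0,0,cv2.BORDER_CONSTANT)]); show(x,"w15")
```

```text
[ 0.67298564 -0.00540801  0.27241424]
[325.9 156.6] (291, 127, 73, 66) [0.625  0.0133 0.008 ] [0.6216 0.0145 0.068 ]
```

Run:
```python
from h import *
im,cam=grab("wrist"); t,A=axes(); yj=np.arctan2(A[1,1],A[0,1])
for nm,c,hh,z,ang in(("pad",(.6335,.011),.044,.008,1.19),("stub",(.6335,.011),.028,.068,yj)):
    u=np.array([np.cos(ang),np.sin(ang)]); v=np.array([-u[1],u[0]])
    print(nm,[proj(cam,[*(np.array(c)+hh*(a*u+b*v)),z]).round(1).tolist() for a,b in((-1,1),(1,1),(1,-1),(-1,-1))])
h=cv2.cvtColor(im,cv2.COLOR_RGB2HSV)
print("row175/150 cols 284-372"); 
for r in(135,165): print(r,[tuple(map(int,h[r,c,[1,2]])) for c in range(286,372,2)])
for c in(328,): print(c,[tuple(map(int,h[r,c,[1,2]])) for r in range(118,206,2)])
for n in("scene","side"):
    im,cm=grab(n); m=[b for b in blobs(im,"blue",None,150,vmin=25) if abs(b[0]-proj(cm,[.634,.011,.03])).max()<25]; print(n,[(b[0].round(1),b[1],b[2]) for b in m], proj(cm,[.634,.011,.038]))
```

```text
pad [[289.0, 126.4], [364.2, 125.5], [363.0, 200.0], [291.8, 200.8]]
stub [[300.0, 141.2], [354.8, 141.2], [353.7, 195.6], [301.0, 195.6]]
row175/150 cols 284-372
135 [(2, 114), (1, 182), (58, 168), (148, 184), (148, 184), (148, 183), (147, 182), (146, 183), (148, 184), (148, 184), (149, 185), (148, 186), (149, 187), (147, 185), (145, 186), (146, 185), (145, 179), (147, 186), (147, 187), (146, 188), (146, 185), (145, 186), (145, 185), (142, 176), (141, 184), (140, 182), (141, 186), (140, 179), (136, 180), (136, 184), (133, 173), (133, 177), (132, 181), (130, 182), (133, 182), (141, 188), (143, 191), (143, 192), (143, 192), (85, 201), (1, 207), (1, 206), (2, 205)]
165 [(2, 106), (5, 108), (5, 107), (78, 98), (113, 97), (114, 96), (117, 96), (111, 92), (113, 97), (113, 97), (112, 96), (113, 97), (114, 98), (135, 130), (150, 185), (150, 185), (150, 185), (151, 186), (150, 187), (151, 186), (149, 187), (151, 188), (150, 190), (150, 190), (149, 190), (148, 188), (149, 190), (150, 191), (148, 190), (146, 189), (147, 189), (147, 189), (147, 191), (128, 164), (34, 129), (123, 178), (142, 188), (142, 187), (140, 187), (82, 197), (0, 204), (1, 202), (1, 201)]
328 [(1, 212), (1, 210), (1, 204), (2, 206), (9, 176), (132, 180), (146, 189), (148, 190), (146, 190), (126, 172), (27, 131), (25, 123), (95, 105), (145, 178), (148, 189), (148, 189), (148, 189), (150, 189), (149, 190), (150, 189), (151, 188), (151, 188), (150, 187), (150, 187), (150, 189), (152, 188), (149, 188), (151, 188), (149, 187), (149, 186), (149, 186), (149, 186), (148, 177), (121, 112), (108, 99), (106, 99), (106, 99), (106, 99), (103, 99), (94, 92), (96, 98), (88, 98), (14, 108), (5, 112)]
scene [(array([300.7, 302.9]), 1997.0, (273, 275, 57, 56))] [299.76419904 297.70849335]
side [(array([369.1, 253.6]), 1134.5, (350, 233, 37, 41))] [369.7069158  248.89826253]
```

Run:
```python
from h import *
im,cs=grab("scene"); g=cv2.inRange(cv2.cvtColor(im,cv2.COLOR_RGB2HSV),(55,120,60),(80,255,255))[200:340,60:140]
M=cv2.moments(g,True); print("jar cap px",M["m10"]/M["m00"]+60,M["m01"]/M["m00"]+200, "ceramic centre px expected",proj(cs,[.4837,.004,.085]), "grey there",im[225:245:4,310].tolist())
print(env.finish_job())
```

```text
jar cap px 87.01569506726457 262.06053811659194 ceramic centre px expected [309.48854728 239.3790339 ] grey there [[148, 150, 150], [40, 39, 40], [157, 161, 150], [110, 112, 106], [110, 112, 106]]
the job is handed in; nothing more can be done
None
```

I took both stacks apart, placed all five parts, opened the gripper clear of everything and handed the job in at about 31 s of robot time. The report gives no verdict.

- **Bushings:** I loaded the copper one first, then the ceramic one. After the second drop, the wrist and scene views showed the ceramic bushing upright and sticking out above the rim. I did not measure either bushing's height.
- **Nut:** it looked evenly centred on the hex pad, within about 2 mm.
- **Flange:** it lies on the round pad, about 3 mm off centre.
- **Stub:** it is on the square pad. I had reached the 16-picture limit, so I checked it only from edge pixels. Those I could read were within about 2 px (2–3 mm) of a centred stub, but its near edge was in shadow and I could not confirm it.
- **Jar:** its cap was still where the first picture showed it, at about (87,262) against a rough (89,262). That reading was rough, and I made no other check on the jar.

The two estimates of the square pad's centre differed by about 3 mm. I used a value between them, well inside the 12 mm tolerance.

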